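# Fill the receiving box at the tipping station

## Robot

A 6-joint arm with a two-finger parallel gripper is mounted at the origin on a cart in front of the work surface, level with it; the furniture and walls round the work are solid. World frame = base frame: x ahead of the robot, y to its left, z up, the work surface at z = 0. Lengths are in mm, angles in rad, forces in N, time in s.
With the tool pointing down it reaches from about 350 to 875 mm from the base axis. Payload 4.2 kg.
Tool frame: the origin (TCP) lies at the very end of the fingers, on their centre line; the grasp point (between the pads) lies 19 mm behind it (arm.pinch_z is the distance from the TCP to the grasp point, in mm); x points along the fingers, y is the direction in which the jaws open and shut, and the axes are right-handed (so a half turn about x gives the same grasp; the last joint's range is limited). The gripper opens to 85 mm and grips with 20 to 120 N. Pads are 22 mm wide; open, the fingers measure 114 mm over their backs; the gripper's body (76 mm by 85 mm) begins 54 mm behind the grasp point. The pads swing forward as they close: fully open they stand 13 mm farther back than shut.
Start: joints at [-1.014, 0.385, 0.008, 0, -1.194, -0.259], TCP at [183.402, -597.464, 231.312] pointing down, gripper open.
Joint ranges: [-3.14, 3.14], [-1.21, 2.06], [-1.07, 1.41], [-3.16, 2.05], [-2.99, -0.16], [-3.1, 3.1]. Speed limits (rad/s): [2.79, 2.79, 3.14, 3.14, 3.14, 3.14].

## Interface

Orientations are given as a unit quaternion [x, y, z, w].
In Python, from bench import arm gives the robot as it stands.
- The arm moves only by the tool drive_tool, never from a script. Its argument "motion" is a list of rows, each a list of 4 numbers: the shift along the tool's x, y, z in mm, then the turn about the tool's x in degrees. In form: [[dx, dy, dz, spin], ...]. A call has 1 to 10 rows; each row shifts and turns the commanded pose from where the row before left it, along the tool's axes as they then stand; what a row does not reach is not made up. A row lasts 1/12 s, in which the tool goes at most 41.7 mm and 7.16 degrees, less where a joint would pass 70% of its speed; a pose out of reach is approached as far as the arm can. A call with a gripper value outside its range is refused whole. "grip" is the finger opening in mm, from 0 to 85.4, set as the call begins (left out, the last holds). The fingers move at their own pace and stop on an object; the grip force is fixed at half the most. Time passes only in rows, so rows that do not move let the fingers close. It gives the time, the measured TCP pose, the force and the opening at its end, in the units of the state.
- arm.read_state(): the state, without advancing time (a new reading comes with each control period).
- arm.get_image(name): name is "side" or "top" or "wrist"; returns the picture (420x560x3 uint8, red, green, blue); there is no depth.
- arm.calibration(name): a dict with "K" (3x3 intrinsics, pixels), "eye" and "attitude" of the camera in the world; the wrist camera has in their place "T_tool_cam" (4x4, takes a point from camera to tool coordinates, whose origin is the TCP and whose axes are the tool frame's). Camera axes: x right, y up, looking along -z (the intrinsics and any distortion apply to the point x, -y, -z); pixel columns grow to the right and rows downward; lengths in mm; the calibration is good to about 2 mm. The wrist camera is an equidistant fisheye: a pixel r from the principal point sees the ray r / f radians off the axis. A picture is of the moment at which its call begins: read the wrist's pose just before it. calibration takes no time and is no camera call.
- arm.job_done(): hands the job in, once; it reports no verdict.
The state is a dict: "clock": time; "joints": joint angles; "joint_vel": joint speeds; "joint_efforts": joint torques, N m; "position": TCP position; "ee_rot": TCP orientation; "contact_force": force on the tool from outside, world axes, zero at the start; "wrist_torque": the same for the moment, N m; "gripper_width": finger opening in mm.
Only numpy, scipy, OpenCV 4.12 (cv2) and the standard library are available. Lean on these libraries where they do the work, as an engineer would, in place of code of your own. Each camera call takes 0.05 s, during which the arm holds its last target. There are 200 camera calls.

## Task

Fill the receiving box with steel spacers at the filling station. First push the box along its rails by its post until it is fully home under the spout; then lay the straightedge flat across the rails behind it, roughly centred between the two stop pins, and slide it back until it touches both pins at once, so that the box cannot run back. Then put every loose steel spacer into the tipping pan, lift the pan by its knob to tip them all together down the spout into the box, keep it up until they have all slid out, and lower it flat again, with the box still home, the straightedge still against both pins, and the two calibration weights left where they stand; never tip the pan while the box is not under the spout.

Things in the scene. Friction and masses are not known exactly. Their poses are not given: they have to be found in the camera images.
- filling_station: Fixed filling station. Origin on the worktop right under the spout's middle; z up, x away from the robot (yaw near 0), y along the rails. Grey base plate 130 wide (x), y -315 to +195 mm, 10 mm high, with two rails at x = +-30 mm, tops 14 mm above the worktop. A closed block (x +-52, y 64 to 184, 94 mm high) stands under the pan
- spout (a point): Middle of the spout's top opening, 165 mm above the worktop. The spout is an aluminium square hood, open at top and bottom, outside x +-55, y +-42 mm, from 64 to 165 mm above the worktop; its wall towards the station's +y is only 96 mm high, and the tipping pan hinges there
- box (a joint): Travel of the white open receiving box on its carriage along the station's +y, m: 0 = fully back (pulled out), 0.120 = fully home under the spout (end stop). Moves stiffly (about 3 N) and stays where left; starts between 0 and 0.03. Two bumper bars, 10 mm wide at x = +-52 mm, 18 to 28 mm above the worktop, reach 179 mm back (-y) from the box's middle
- box_floor (a point): Centre of the receiving box's inner floor, 18.5 mm above the worktop; axes as the station's. Inside 108 (x) x 104 (y) mm, walls 4 mm, rim 40 mm above this floor.
- push_post (a point): Point on the axis of the upright steel post (14 mm thick, round; 20 mm black ball on top) that stands on the carriage 111 mm behind (-y of) the box's middle; this point is 34.5 mm above the worktop; the post is bare from 21 to 46 mm above the worktop and the ball's top is at 66 mm. Push it towards the station's +y
- pin_near (a point): Axis of the stop pin nearer the robot (10 mm thick, top 46 mm above the worktop), at x = -76, y = -220 mm in the station's frame; this point is 20 mm above the worktop. The straightedge belongs on the spout's side (+y) of the pins
- pin_far (a point): The same for the pin farther from the robot, at x = +76, y = -220 mm in the station's frame
- straightedge: Plain square steel straightedge, 220 x 18 x 18 mm (its x, y, z), 250 g, starts flat on the worktop; origin at its very centre (9 mm above what it lies on). Any of its four long sides may touch the pins. In place it lies on the rails (underside 14 mm up), along the station's x, its middle at y = -206 mm in the station's frame; with the box home it then has 18 mm of room to the bumper bars
- pan (a joint): Tilt of the tipping pan, rad: 0 = lying flat, grows as the knob end is lifted, end stop at 1.25. The hinge runs along the station's x at y = +44, z = 98 mm. Damped; the pan sinks back by itself when let go. Steel spacers slide out by about 0.7 rad; 1.1 is ample
- pan_floor (a point): Middle of the tipping pan's floor, 60 mm out (+y) from the hinge, 102 mm above the worktop when flat; its axes turn with the pan. Inside 90 (x) x 117 (y) mm, rim 30 mm above this floor, open towards the spout
- pan_knob (a point): Centre of the white drum-shaped knob (a cylinder 26 mm thick and 24 mm long, its axis along the station's x) at the outer end of the pan, on an 8 mm stem along y; 178 mm out from the hinge line and 14 mm above it when flat (112 mm above the worktop). Best pinched from above by its two flat ends (along the station's x): it then turns between the fingers as the pan tips
- spacer_0: steel spacer block, 20 x 35 x 12 mm (its x, y, z), 66 g, starts flat on the worktop; origin at the centre of its 20 x 35 underside. Three to five of the five are present; an absent one reads None from the start
- spacer_1: steel spacer block, 20 x 35 x 12 mm (its x, y, z), 66 g, starts flat on the worktop; origin at the centre of its 20 x 35 underside. Three to five of the five are present; an absent one reads None from the start
- spacer_2: steel spacer block, 20 x 35 x 12 mm (its x, y, z), 66 g, starts flat on the worktop; origin at the centre of its 20 x 35 underside. Three to five of the five are present; an absent one reads None from the start
- spacer_3: steel spacer block, 20 x 35 x 12 mm (its x, y, z), 66 g, starts flat on the worktop; origin at the centre of its 20 x 35 underside. Three to five of the five are present; an absent one reads None from the start
- spacer_4: steel spacer block, 20 x 35 x 12 mm (its x, y, z), 66 g, starts flat on the worktop; origin at the centre of its 20 x 35 underside. Three to five of the five are present; an absent one reads None from the start
- weight_large: Brass-coloured calibration weight, 27 mm across, 42 mm high, a bystander; origin at the centre of its underside
- weight_small: Grey calibration weight, 21 mm across, 36 mm high, a bystander; origin at the centre of its underside

How it is judged (in metres and radians):
On the way, in this order (a step that is already met when the one before it is completed fails the run):
1. the receiving box is fully home under the spout (value of joint box above 0.115 m), for 0.2 s.
2. the straightedge lies across the rails and touches both stop pins, the box home (value of joint box above 0.115 m and y of straightedge in the frame of filling_station between -0.212 and -0.203 m and x of straightedge in the frame of filling_station between -0.03 and 0.03 m and z of straightedge in the frame of filling_station between 0.018 and 0.029 m and angle between the x axis of straightedge and the x axis of filling_station, either way round below 0.035 rad), for 0.2 s.
3. all the spacers lie in the tipping pan, which is flat, the box home (value of joint box above 0.115 m and x of spacer_0 in the frame of pan_floor between -0.046 and 0.046 m and y of spacer_0 in the frame of pan_floor between -0.06 and 0.059 m and z of spacer_0 in the frame of pan_floor between -0.006 and 0.03 m and x of spacer_1 in the frame of pan_floor between -0.046 and 0.046 m and y of spacer_1 in the frame of pan_floor between -0.06 and 0.059 m and z of spacer_1 in the frame of pan_floor between -0.006 and 0.03 m and x of spacer_2 in the frame of pan_floor between -0.046 and 0.046 m and y of spacer_2 in the frame of pan_floor between -0.06 and 0.059 m and z of spacer_2 in the frame of pan_floor between -0.006 and 0.03 m and x of spacer_3 in the frame of pan_floor between -0.046 and 0.046 m and y of spacer_3 in the frame of pan_floor between -0.06 and 0.059 m and z of spacer_3 in the frame of pan_floor between -0.006 and 0.03 m and x of spacer_4 in the frame of pan_floor between -0.046 and 0.046 m and y of spacer_4 in the frame of pan_floor between -0.06 and 0.059 m and z of spacer_4 in the frame of pan_floor between -0.006 and 0.03 m and value of joint pan below 0.1 rad), for 0.2 s.
4. all the spacers have been tipped into the box, the pan still up (value of joint box above 0.115 m and x of spacer_0 in the frame of box_floor between -0.054 and 0.054 m and y of spacer_0 in the frame of box_floor between -0.053 and 0.053 m and z of spacer_0 in the frame of box_floor between -0.006 and 0.04 m and x of spacer_1 in the frame of box_floor between -0.054 and 0.054 m and y of spacer_1 in the frame of box_floor between -0.053 and 0.053 m and z of spacer_1 in the frame of box_floor between -0.006 and 0.04 m and x of spacer_2 in the frame of box_floor between -0.054 and 0.054 m and y of spacer_2 in the frame of box_floor between -0.053 and 0.053 m and z of spacer_2 in the frame of box_floor between -0.006 and 0.04 m and x of spacer_3 in the frame of box_floor between -0.054 and 0.054 m and y of spacer_3 in the frame of box_floor between -0.053 and 0.053 m and z of spacer_3 in the frame of box_floor between -0.006 and 0.04 m and x of spacer_4 in the frame of box_floor between -0.054 and 0.054 m and y of spacer_4 in the frame of box_floor between -0.053 and 0.053 m and z of spacer_4 in the frame of box_floor between -0.006 and 0.04 m and value of joint pan above 0.2 rad), for 0.1 s.
At the end, for the whole second after the job is handed in: Box home (within 5 mm of its end stop); straightedge flat across the rails, within 3 mm of touching the pins, parallel to the pin line within 2 degrees and centred within 30 mm; every spacer at rest in the box; pan down flat (under 0.06 rad) (all of step 2 and x of spacer_0 in the frame of box_floor between -0.054 and 0.054 m and y of spacer_0 in the frame of box_floor between -0.053 and 0.053 m and z of spacer_0 in the frame of box_floor between -0.006 and 0.04 m and x of spacer_1 in the frame of box_floor between -0.054 and 0.054 m and y of spacer_1 in the frame of box_floor between -0.053 and 0.053 m and z of spacer_1 in the frame of box_floor between -0.006 and 0.04 m and x of spacer_2 in the frame of box_floor between -0.054 and 0.054 m and y of spacer_2 in the frame of box_floor between -0.053 and 0.053 m and z of spacer_2 in the frame of box_floor between -0.006 and 0.04 m and x of spacer_3 in the frame of box_floor between -0.054 and 0.054 m and y of spacer_3 in the frame of box_floor between -0.053 and 0.053 m and z of spacer_3 in the frame of box_floor between -0.006 and 0.04 m and x of spacer_4 in the frame of box_floor between -0.054 and 0.054 m and y of spacer_4 in the frame of box_floor between -0.053 and 0.053 m and z of spacer_4 in the frame of box_floor between -0.006 and 0.04 m and value of joint pan below 0.06 rad and linear speed of each of spacer_0, spacer_1, spacer_2, spacer_3, spacer_4 below 0.02 m/s).
It fails at once if the pan is tipped while the box is not home under the spout (value of joint pan above 0.4 rad and value of joint box below 0.09 m).
It fails at once if a calibration weight is knocked aside (distance of any of weight_large, weight_small from where it was at the start of the episode above 0.025 m).
Of spacer_0, spacer_1, spacer_2, spacer_3, spacer_4 only 3 to 5 are there at a start; the rules pass over those that are not, and their reading is None.
At some moment in a run one of straightedge may be knocked a few centimetres aside while the robot is not near it.
Once in a run the grip may slacken for a moment while it holds something.
It also fails if it takes over 210 s, if anything falls off the work surface, if the arm or the gripper's body presses on something with over 40 N, if the wrist force passes 120 N, or if a joint passes its speed limit or range.

## Working session

There is one attempt and no reset: what is moved stays moved. The work goes in short steps, Python scripts to look and compute and a tool call to move; the robot and the scene stay as the last step left them, time stands still between calls to the robot, and variables do not carry over. Pictures are saved under pics/ and viewed, about 12 in all and at most 16, crops included, and the job is handed in when it is done.

Besides the shell and the picture viewer there is one more tool, called as name([rows], argument=value, ...), one row to a line, values as JSON. drive_tool: Moves the arm, as the interface text tells. Its arguments: {"type":"object","properties":{"motion":{"type":"array"},"grip":{"type":"number"}},"required":["motion"]}

```bash
ls; mkdir -p pics
cat > h.py <<'E'
import numpy as np, cv2
from scipy.spatial.transform import Rotation as R
from bench import arm
def snap(name,fn=None):
    s=arm.read_state(); im=np.array(arm.get_image(name)); 
    if fn: cv2.imwrite('pics/'+fn,im[:,:,::-1])
    return im,s
E
python3 - <<'E'
from h import *
for n in ['side','top','wrist']:
    im,s=snap(n,n+'0.png'); print(n,{k:np.round(v,3).tolist() if not isinstance(v,str) else v for k,v in arm.calibration(n).items()})
print(s, arm.pinch_z)
E
```

```text
pics
side {'K': [[444.748, 0.0, 284.867], [0.0, 444.748, 210.374], [0.0, 0.0, 1.0]], 'eye': [37.925, 909.6, 828.586], 'attitude': [-0.116, 0.462, 0.848, -0.232]}
top {'K': [[531.803, 0.0, 285.365], [0.0, 531.803, 206.023], [0.0, 0.0, 1.0]], 'eye': [336.182, -17.349, 1869.096], 'attitude': [0.049, -0.043, -0.701, 0.711]}
wrist {'K': [[325.192, 0.0, 280.947], [0.0, 325.192, 206.829], [0.0, 0.0, 1.0]], 'T_tool_cam': [[-0.002, 0.318, -0.948, -141.562], [1.0, -0.0, -0.003, -0.445], [-0.001, -0.948, -0.318, -82.56], [0.0, 0.0, 0.0, 1.0]]}
{'clock': 0.1, 'joints': array([-1.01438725e+00,  3.85494503e-01,  6.74560846e-03, -4.16097722e-04,
       -1.19402055e+00, -2.58590556e-01]), 'joint_vel': array([-0.00139698, -0.00188921,  0.00257334,  0.00018674, -0.00097828,
        0.00027759]), 'joint_efforts': array([ 3.15331645e-04, -3.93318343e+01,  1.88930494e+01,  4.19785872e+00,
       -2.52928709e-03,  1.41151557e-07]), 'position': array([ 183.24424588, -596.97758424,  230.31822161]), 'ee_rot': array([-0.10415766,  0.6994402 ,  0.105547  ,  0.69913834]), 'contact_force': array([-0.04700933,  0.53593426,  0.23873709]), 'wrist_torque': array([-0.00877097, -0.04250396,  0.02785859]), 'gripper_width': 85.249023462942} 18.700000000000003
```

View pics/top0.png

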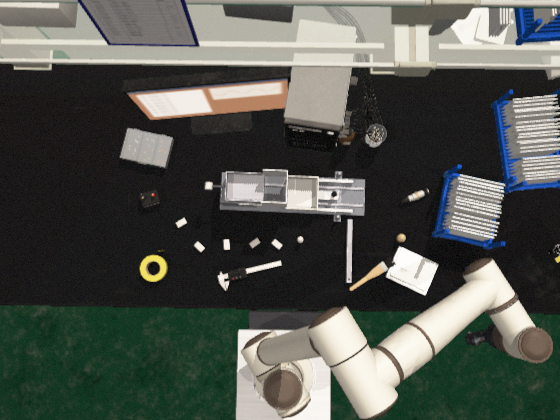

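View pics/side0.png

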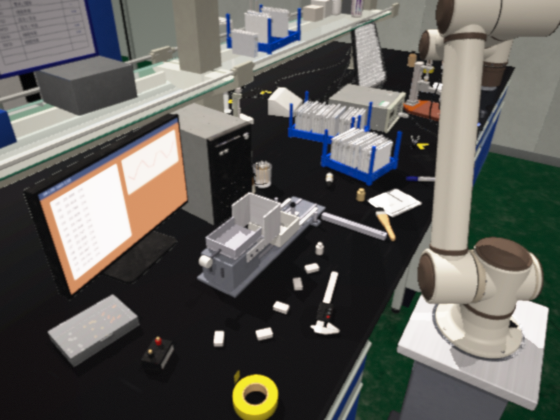

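Top view: the station spans columns 220–365 around row 190. The straightedge is at (349,250) along world x. There are five small pale blocks near row 240, and small round weights at (300,240) and (401,238). Next step: zoom in and cast rays.

```bash
cat >> h.py <<'E'
def pix2plane(name,uv,z,s=None):
    c=arm.calibration(name); K=np.array(c['K']); uv=np.atleast_2d(np.array(uv,float))
    x=(uv-K[:2,2])/K[0,0]
    if name=='wrist':
        T=np.array(c['T_tool_cam']); Rt=R.from_quat(s['ee_rot']).as_matrix()
        Rc=Rt@T[:3,:3]; e=Rt@T[:3,3]+s['position']
        th=np.linalg.norm(x,axis=1,keepdims=True)+1e-12; n=x/th
        d=np.c_[np.sin(th)*n[:,:1],-np.sin(th)*n[:,1:],-np.cos(th)]
    else:
        Rc=R.from_quat(c['attitude']).as_matrix(); e=np.array(c['eye'])
        d=np.c_[x[:,0],-x[:,1],-np.ones(len(x))]
    w=d@Rc.T; t=(z-e[2])/w[:,2]
    return e+w*t[:,None]
def proj(name,P,s=None):
    c=arm.calibration(name); K=np.array(c['K']); P=np.atleast_2d(np.array(P,float))
    if name=='wrist':
        T=np.array(c['T_tool_cam']); Rt=R.from_quat(s['ee_rot']).as_matrix()
        Rc=Rt@T[:3,:3]; e=Rt@T[:3,3]+s['position']
    else: Rc=R.from_quat(c['attitude']).as_matrix(); e=np.array(c['eye'])
    q=(P-e)@Rc; q=np.c_[q[:,0],-q[:,1],-q[:,2]]
    if name=='wrist':
        r=np.linalg.norm(q[:,:2],axis=1); th=np.arctan2(r,q[:,2]); q2=q[:,:2]/r[:,None]*th[:,None]
    else: q2=q[:,:2]/q[:,2:]
    return q2*K[0,0]+K[:2,2]
E
python3 - <<'E'
from h import *
im=cv2.imread('pics/top0.png'); c=cv2.resize(im[150:290,165:415],None,fx=3.2,fy=3.2,interpolation=cv2.INTER_CUBIC); cv2.imwrite('pics/topcrop.png',c)
hsv=cv2.cvtColor(im,cv2.COLOR_BGR2HSV)
m=((hsv[...,2]>90)).astype(np.uint8); m[:215]=0; m[290:]=0; m[:,:160]=0;m[:,420:]=0
n,l,st,ce=cv2.connectedComponentsWithStats(m)
for i in range(1,n):
    if st[i,4]<12: continue
    cnt=cv2.findContours((l==i).astype(np.uint8),0,1)[0][0]
    print(ce[i].round(1),st[i,2:].tolist(),pix2plane('top',ce[i],10)[0].round(1),[np.round(v,1) for v in cv2.minAreaRect(cnt)])
print(proj('top',[[0,0,0]]))
E
```

```text
[337.1 217.7] [7, 7, 42] [ 540.9 -180.4   10. ] [array([337., 218.]), array([6., 6.]), np.float64(90.0)]
[180.9 222.2] [12, 11, 74] [517.6 368.8  10. ] [array([180.8, 222.2]), array([ 6.7, 10.8]), np.float64(59.0)]
[348.9 250.7] [7, 64, 376] [ 426.  -221.5   10. ] [array([348.8, 250.5]), array([ 5.8, 63.1]), np.float64(1.3)]
[401.  237.4] [9, 9, 63] [ 474.9 -403.2   10. ] [array([401., 237.]), array([8., 8.]), np.float64(90.0)]
[299.9 239. ] [7, 7, 36] [464.2 -50.5  10. ] [array([300., 239.]), array([5.7, 5.7]), np.float64(45.0)]
[226.1 244. ] [7, 11, 73] [443.1 207.3  10. ] [array([226., 244.]), array([10.,  6.]), np.float64(90.0)]
[254.2 242.6] [11, 10, 67] [449.4 109.2  10. ] [array([254.3, 242.7]), array([ 6.4, 10.3]), np.float64(56.3)]
[276.5 243.8] [12, 11, 75] [446.5  31.   10. ] [array([276.5, 243.7]), array([10.8,  6.7]), np.float64(38.7)]
[198.8 246.2] [11, 11, 73] [434.1 302.6  10. ] [array([198.8, 246.3]), array([9.9, 6.4]), np.float64(45.0)]
[397.7 269.8] [71, 44, 1355] [ 362.2 -390.4   10. ] [array([384. , 267.5]), array([43., 70.]), np.float64(90.0)]
[162.7 267.2] [8, 24, 132] [359.2 425.8  10. ] [array([163.5, 267.5]), array([ 7., 23.]), np.float64(0.0)]
[263.2 266.6] [37, 14, 219] [366.4  76.   10. ] [array([263.1, 266.6]), array([ 5.9, 36.9]), np.float64(76.5)]
[223.2 279.9] [12, 19, 146] [318.7 213.8  10. ] [array([222.5, 280. ]), array([18., 11.]), np.float64(90.0)]
[[283.47074927 375.35700289]]
```

View pics/topcrop.png

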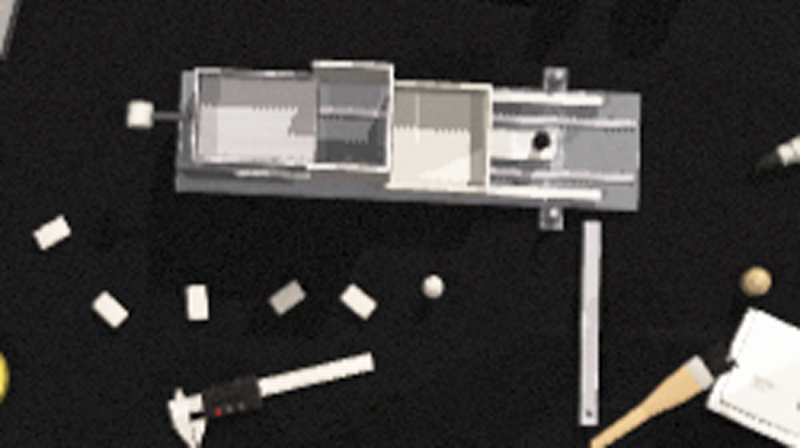

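Crop: the pin tabs are at (555,80) and (551,217), the post ball at (541,141), the knob at (140,114) and the straightedge at x≈591, y 222–425. The five spacers are clear of one another. Next I fit the station frame.

Run:
```python
from h import *
u=lambda a:np.array(a)/3.2+[165,150]-0.35
P=[]
for n,a,z,st in [('near+y',(176,191),10,(-65,195)),('near-y',(640,209),10,(-65,-315)),('far-y',(640,93),10,(65,-315)),('pinN',(551,217),10,(-76,-220)),('pinF',(555,80),10,(76,-220)),('knob',(140,114),112,(0,222)),('spoutFL',(313,63),165,(55,42)),('spoutFR',(392,67),165,(55,-42)),('spoutNR',(389,170),165,(-55,-42))]:
    p=pix2plane('top',u(a),z)[0,:2]; P.append((p,st)); print(n,p.round(1))
A=np.array([p for p,_ in P]);B=np.array([s for _,s in P],float)
a0,b0=A.mean(0),B.mean(0); H=(B-b0).T@(A-a0); th=np.arctan2(H[0,1]-H[1,0],H[0,0]+H[1,1])
Rm=np.array([[np.cos(th),-np.sin(th)],[np.sin(th),np.cos(th)]]); t=a0-Rm@b0
print('yaw deg',np.degrees(th),'t',t); print((A-(B@Rm.T+t)).round(1))
for z in (56,): print('post ball',pix2plane('top',u((541,141)),z)[0], 'st',Rm.T@(pix2plane('top',u((541,141)),z)[0,:2]-t))
print('box -y rim edge st',Rm.T@(pix2plane('top',u((491,135)),58)[0,:2]-t))
s=arm.read_state(); print(R.from_quat(s['ee_rot']).as_matrix().round(3))
```

```text
near+y [564.9 233.6]
near-y [ 552. -277.]
far-y [ 681.4 -277.6]
pinN [ 541.8 -179.4]
pinF [ 694.8 -183.5]
knob [633.1 260.1]
spoutFL [679.2  76.9]
spoutFR [676.1  -3.7]
spoutNR [570.2  -2.1]
yaw deg -1.5715004077976382 t [624.73250026  38.00009626]
[[-0.2 -1.1]
 [ 0.9 -1.9]
 [ 0.3  1.1]
 [-0.9  0.5]
 [ 0.1  0.5]
 [ 2.3  0.2]
 [-1.6 -1.5]
 [-2.4  1.8]
 [ 1.6  0.3]]
post ball [ 618.90590245 -164.41036072   56.        ] st [  -0.27341743 -202.49411739]
box -y rim edge st [   3.74212168 -148.39662418]
[[-0.001 -0.293  0.956]
 [ 0.002  0.956  0.293]
 [-1.     0.002 -0.   ]]
```

The fit is good, with residuals of 2 mm or less. Station origin is (624.7, 38.0) with yaw −1.6°, and the box is at about 28 mm travel. I'll move behind the post with the fingers closed.

drive_tool([
  [0,0,0,-7.14],
  [0,0,0,-7.14],
  [0,0,0,-7.14],
  [0,0,0,-7.14],
  [0,0,0,-7.14],
  [0,0,0,-7.14],
  [0,0,0,-7.14],
  [0,0,0,-7.14],
  [0,0,0,-7.14],
  [0,0,0,-7.14],
], grip=0)

```text
clock: 0.98
position: [183.4, -597.2, 230.8]
ee_rot: [-0.494, 0.505, 0.495, 0.505]
contact_force: [-0.5, 0.8, 0.3]
gripper_width: 0.1
```

drive_tool([
  [0,-26.5,25.6,0],
  [0,-26.5,25.6,0],
  [0,-26.5,25.6,0],
  [0,-26.5,25.6,0],
  [0,-26.5,25.6,0],
  [0,-26.5,25.6,0],
  [0,-26.5,25.6,0],
  [0,-26.5,25.6,0],
  [0,-26.5,25.6,0],
  [0,-26.5,25.6,0],
])

```text
clock: 1.82
position: [456.1, -347.0, 231.2]
ee_rot: [-0.493, 0.507, 0.493, 0.507]
contact_force: [0.4, -0.4, 0.5]
gripper_width: 0.1
```

drive_tool([
  [0,-26.5,25.6,0],
  [0,-26.5,25.6,0],
  [0,-26.5,25.6,0],
  [0,-26.5,25.6,0],
  [0,-26.5,25.6,0],
  [0,-26.5,25.6,0],
  [0,0,0,0],
  [0,0,0,0],
])

```text
clock: 2.48
position: [619.0, -197.7, 230.0]
ee_rot: [-0.493, 0.506, 0.495, 0.506]
contact_force: [-0.2, -0.0, 0.5]
gripper_width: 0.3
```

Run:
```python
from h import *
im,s=snap('wrist','w1.png')
print(s['position'],np.degrees(np.arctan2(-R.from_quat(s['ee_rot']).as_matrix()[0,1],R.from_quat(s['ee_rot']).as_matrix()[1,1])))
print(proj('wrist',[[618.9,-164.4,66],[694.8,-183.5,46],[541.8,-179.4,46]],s))
```

```text
[ 619.04215915 -197.74082071  230.03962384] 88.6196819566472
[[280.66949989 218.53321975]
 [208.79827814 196.48548261]
 [352.69321671 196.83397722]]
```

View pics/w1.png

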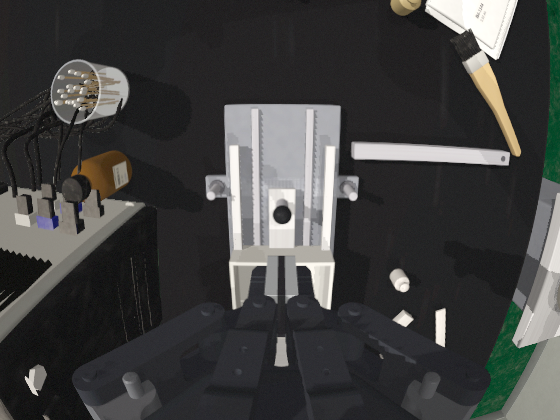

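The wrist view shows the ball at (282,213), near the predicted (281,218), and the straightedge from (355,150) to (508,158). I lower now and push.

drive_tool([
  [33,0,0,0],
  [33,0,0,0],
  [33,0,0,0],
  [33,0,0,0],
  [33,0,0,0],
  [33,0,0,0],
  [0,0,0,0],
])

```text
clock: 3.12
position: [611.8, -199.9, 26.3]
ee_rot: [-0.488, 0.511, 0.496, 0.505]
contact_force: [-0.2, -0.2, -1.2]
gripper_width: -0.4
```

drive_tool([
  [0,0,9,0],
  [0,0,9,0],
  [0,0,9,0],
  [0,0,9,0],
  [0,0,9,0],
  [0,0,9,0],
  [0,0,9,0],
  [0,0,9,0],
  [0,0,9,0],
  [0,0,9,0],
])

```text
clock: 3.95
position: [621.4, -108.4, 34.0]
ee_rot: [-0.494, 0.506, 0.493, 0.507]
contact_force: [0.8, -4.8, 2.8]
gripper_width: 0.1
```

drive_tool([
  [0,0,3,0],
  [0,0,3,0],
  [0,0,3,0],
  [0,0,0,0],
])

```text
clock: 4.28
position: [620.9, -99.7, 33.0]
ee_rot: [-0.493, 0.507, 0.493, 0.507]
contact_force: [0.3, 0.3, -1.4]
gripper_width: -0.2
```

drive_tool([
  [0,0,2,0],
  [0,0,2,0],
  [0,0,0,0],
])

```text
clock: 4.53
position: [620.7, -96.3, 32.9]
ee_rot: [-0.493, 0.507, 0.493, 0.507]
contact_force: [0.0, -2.2, 0.2]
gripper_width: 0.2
```

drive_tool([
  [0,0,2,0],
  [0,0,2,0],
  [0,0,0,0],
])

```text
clock: 4.78
position: [620.8, -93.5, 33.0]
ee_rot: [-0.493, 0.507, 0.493, 0.506]
contact_force: [1.2, -7.5, -0.5]
gripper_width: -0.1
```

drive_tool([
  [0,0,2,0],
  [0,0,0,0],
])

```text
clock: 4.95
position: [620.8, -93.3, 33.0]
ee_rot: [-0.494, 0.508, 0.493, 0.506]
contact_force: [2.4, -13.1, -2.4]
gripper_width: 0.1
```

The end stop was met with 13 N, so the box is home. Now back off and go above the straightedge.

drive_tool([
  [0,0,-8,0],
  [0,0,-12,0],
  [-20,0,0,0],
  [-35,0,0,0],
  [-35,0,0,0],
  [-35,0,0,0],
  [-25,0,0,0],
  [0,32,-16,7.1],
  [0,28,-19,7.1],
  [0,0,0,0],
], grip=50)

```text
clock: 5.78
position: [552.1, -141.2, 183.5]
ee_rot: [-0.424, 0.566, 0.426, 0.565]
contact_force: [-0.4, 0.8, -1.4]
gripper_width: 50.1
```

```bash
cat >> h.py <<'E'
def psi(s):
    M=R.from_quat(s['ee_rot']).as_matrix(); return np.degrees(np.arctan2(M[1,2],M[0,2]))
def tgt(s,P,ps):
    "spin, then tool-frame shift after spin"
    d=np.array(P)-s['position']; a=np.radians(ps)
    print('psi %.1f spin %.1f then dx %.1f dy %.1f dz %.1f'%(psi(s),psi(s)-ps,-d[2],-np.sin(a)*d[0]+np.cos(a)*d[1],np.cos(a)*d[0]+np.sin(a)*d[1]))
E
python3 - <<'E'
from h import *
s=arm.read_state(); print(s['position'])
tgt(s,[400,-221,180],0)
im=cv2.imread('pics/top0.png'); m=(cv2.cvtColor(im,cv2.COLOR_BGR2HSV)[...,2]>90).astype(np.uint8)
m[:,:340]=0;m[:,358:]=0;m[:219]=0;m[284:]=0
c=max(cv2.findContours(m,0,1)[0],key=len); b=pix2plane('top',cv2.boxPoints(cv2.minAreaRect(c)),18); print(b.round(1),b.mean(0))
E
```

```text
[ 552.13500683 -141.20306924  183.50470132]
psi 73.9 spin 73.9 then dx 3.5 dy -79.8 dz -152.1
[[ 317.9 -207.9   18. ]
 [ 536.4 -212.9   18. ]
 [ 536.2 -233.1   18. ]
 [ 317.8 -227.9   18. ]] [ 427.08375271 -220.46748567   18.        ]
```

drive_tool([
  [0,0,0,7.1],
  [0,0,0,7.1],
  [0,0,0,7.1],
  [0,0,0,7.1],
  [0,0,0,7.1],
  [0,0,0,7.1],
  [0,0,0,7.1],
  [0,0,0,7.1],
  [0,0,0,7.1],
  [0,0,0,7.1],
])

```text
clock: 6.62
position: [557.3, -139.9, 183.0]
ee_rot: [-0.018, 0.707, 0.018, 0.707]
contact_force: [-0.9, -0.4, 0.6]
gripper_width: 49.7
```

drive_tool([
  [0,0,0,4.2],
  [0,-16,-25,0],
  [0,-16,-25,0],
  [0,-16,-25,0],
  [0,-16,-25,0],
  [0,-16,-25,0],
  [0,0,0,0],
  [0,0,0,0],
])

```text
clock: 7.28
position: [430.2, -218.5, 183.5]
ee_rot: [0.007, 0.707, -0.006, 0.707]
contact_force: [0.4, -1.0, 1.5]
gripper_width: 50.3
```

Run:
```python
from h import *
im,s=snap('wrist','w2.png'); tgt(s,s['position'],0); print(s['position'])
for z in (18,): print(proj('wrist',[[317,-218,z],[537,-223,z]],s))
```

```text
psi -1.0 spin -1.0 then dx -0.0 dy 0.0 dz 0.0
[ 430.24135777 -218.50093737  183.49687753]
[[279.17417389  69.18970732]
 [278.29930923 281.3316345 ]]
```

View pics/w2.png

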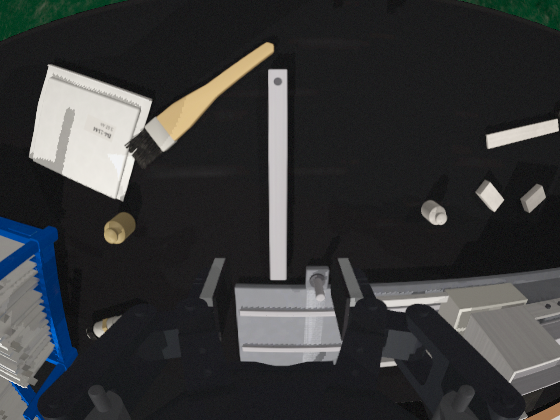

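The straightedge runs from (278,70) to (278,280), as predicted, centred between the open fingers. Descend and grip.

drive_tool([
  [30,-2,-3,0],
  [35,0,0,0],
  [35,0,0,0],
  [35,0,0,0],
  [25,0,0,0],
  [12,0,0,0],
  [6,0,0,0],
  [0,0,0,0],
])

```text
clock: 8.0
position: [428.5, -219.5, 3.8]
ee_rot: [0.006, 0.708, -0.005, 0.706]
contact_force: [-0.2, 0.7, 0.8]
gripper_width: 50.1
```

drive_tool([
  [0,0,0,0],
  [0,0,0,0],
  [0,0,0,0],
  [0,0,0,0],
  [0,0,0,0],
  [0,0,0,0],
], grip=0)

```text
clock: 8.5
position: [429.6, -220.2, 6.8]
ee_rot: [0.005, 0.706, -0.006, 0.708]
contact_force: [-0.5, 1.1, 6.3]
gripper_width: 16.4
```

drive_tool([
  [-20,0,0,0],
  [-30,0,0,0],
  [-30,0,0,0],
  [-20,0,0,0],
  [0,0,0,0],
  [0,0,0,0],
])

```text
clock: 9.0
position: [428.2, -219.8, 105.9]
ee_rot: [0.006, 0.706, -0.006, 0.708]
contact_force: [-0.4, -0.5, -3.6]
gripper_width: 16.2
```

Run:
```python
from h import *
im,s=snap('wrist','w3.png'); print(s['position'])
tgt(s,[619.5,-163,104],-1.6)
```

```text
[ 428.2326369  -219.8175997   105.91813983]
psi -1.0 spin 0.6 then dx 1.9 dy 62.1 dz 189.6
```

View pics/w3.png

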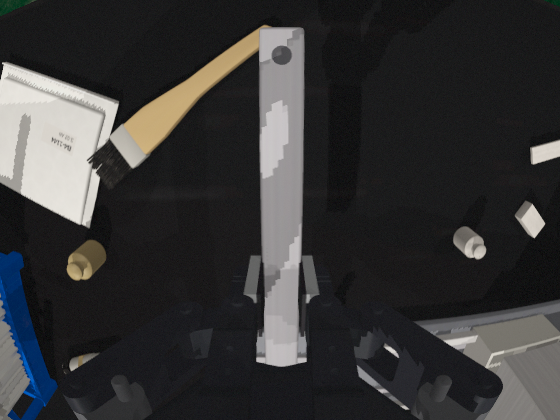

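The straightedge is held straight. The top-view hole is at (281,55) and the bar is between the pads. Carry it over the rails.

drive_tool([
  [0,6,15,0.6],
  [0,9,29,0],
  [0,10,30,0],
  [0,10,30,0],
  [0,10,30,0],
  [0,9,29,0],
  [0,6,17,0],
  [0,3,10,0],
  [0,0,0,0],
  [0,0,0,0],
])

```text
clock: 9.88
position: [618.2, -161.9, 103.0]
ee_rot: [0.01, 0.709, -0.009, 0.705]
contact_force: [-0.8, -0.1, -3.6]
gripper_width: 16.0
```

drive_tool([
  [15,0,0,0],
  [20,0,0,0],
  [15,0,0,0],
  [0,0,0,0],
  [0,0,0,0],
])

```text
clock: 10.3
position: [617.9, -162.5, 54.5]
ee_rot: [0.01, 0.708, -0.01, 0.706]
contact_force: [0.1, 0.5, -3.1]
gripper_width: 16.3
```

Run:
```python
from h import *
im,s=snap('wrist','w4.png'); print(s['position']); tgt(s,[619.3,-162,22],-1.6)
im,s=snap('side'); cv2.imwrite('pics/s4.png',cv2.resize(im[170:270,220:420,::-1],None,fx=4,fy=4,interpolation=cv2.INTER_CUBIC))
```

```text
[ 617.88413081 -162.54407895   54.47166537]
psi -1.6 spin 0.0 then dx 32.5 dy 0.6 dz 1.4
```

View pics/w4.png

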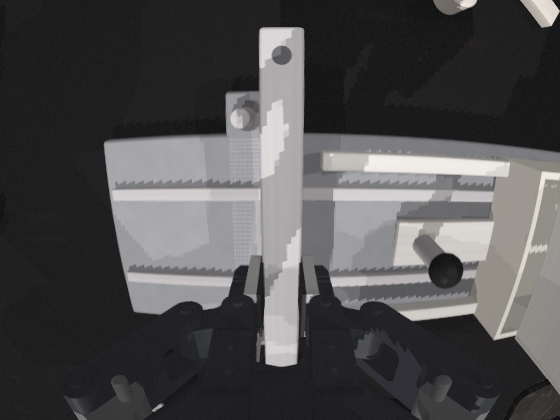

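The near pin is at (240,117), left of the straightedge, and the bumper bar begins at column 322, so there is clearance on both sides. Lower it.

drive_tool([
  [10,0,0,0],
  [10,0,0,0],
  [7,0,0,0],
  [3,0,0,0],
  [2,0,0,0],
  [0,0,0,0],
  [0,0,0,0],
])

```text
clock: 10.98
position: [620.1, -162.0, 23.3]
ee_rot: [0.009, 0.707, -0.009, 0.707]
contact_force: [0.5, 0.8, -3.4]
gripper_width: 16.0
```

drive_tool([
  [2,0,0,0],
  [1,0,0,0],
  [0,0,0,0],
  [0,0,0,0],
])

```text
clock: 11.32
position: [620.4, -162.0, 20.9]
ee_rot: [0.009, 0.707, -0.009, 0.707]
contact_force: [0.0, 0.5, -3.1]
gripper_width: 16.1
```

drive_tool([
  [1,0,0,0],
  [1,0,0,0],
  [0,0,0,0],
  [0,0,0,0],
])

```text
clock: 11.65
position: [620.4, -162.0, 20.8]
ee_rot: [0.009, 0.707, -0.009, 0.708]
contact_force: [-3.9, 1.3, 7.9]
gripper_width: 16.3
```

drive_tool([
  [1,0,0,0],
  [1,0,0,0],
  [0,0,0,0],
  [0,0,0,0],
])

```text
clock: 11.98
position: [620.4, -162.0, 20.7]
ee_rot: [0.009, 0.706, -0.009, 0.708]
contact_force: [-6.9, 3.9, 18.2]
gripper_width: 16.6
```

Resting on the rails. Ease off, slide back toward the pins.

drive_tool([
  [-3,0,0,0],
  [0,-1.5,0,0],
  [0,-1.5,0,0],
  [0,-1.5,0,0],
  [0,0,0,0],
  [0,0,0,0],
])

```text
clock: 12.48
position: [621.1, -165.6, 20.8]
ee_rot: [0.009, 0.706, -0.009, 0.708]
contact_force: [-0.8, 5.3, 7.0]
gripper_width: 16.8
```

drive_tool([
  [0,-1,0,0],
  [0,-1,0,0],
  [0,0,0,0],
  [0,0,0,0],
])

```text
clock: 12.82
position: [621.3, -167.4, 20.8]
ee_rot: [0.009, 0.706, -0.009, 0.708]
contact_force: [-1.5, 5.9, 6.4]
gripper_width: 16.2
```

drive_tool([
  [0,-1,0,0],
  [0,0,0,0],
  [0,0,0,0],
])

```text
clock: 13.07
position: [621.3, -168.2, 20.8]
ee_rot: [0.01, 0.706, -0.009, 0.708]
contact_force: [-0.5, 6.8, 6.7]
gripper_width: 16.0
```

drive_tool([
  [0,-1,0,0],
  [0,-1,0,0],
  [0,0,0,0],
  [0,0,0,0],
])

```text
clock: 13.4
position: [621.4, -168.3, 20.8]
ee_rot: [0.01, 0.706, -0.008, 0.708]
contact_force: [-1.0, 13.5, 8.0]
gripper_width: 16.2
```

drive_tool([
  [0,-1,0,0],
  [0,-1,0,0],
  [0,0,0,0],
  [0,0,0,0],
])

```text
clock: 13.73
position: [621.4, -168.5, 20.8]
ee_rot: [0.011, 0.706, -0.008, 0.708]
contact_force: [-2.3, 20.0, 10.2]
gripper_width: 16.4
```

drive_tool([
  [0,2,0,0],
  [0,1.5,0,0],
  [0,0,0,0],
  [0,0,0,0],
])

```text
clock: 14.07
position: [621.4, -168.3, 20.8]
ee_rot: [0.01, 0.706, -0.009, 0.708]
contact_force: [-2.0, 8.7, 7.2]
gripper_width: 16.2
```

drive_tool([
  [0,0,0,0],
  [0,0,0,0],
  [0,0,0,0],
  [0,0,0,0],
], grip=34)

```text
clock: 14.4
position: [619.5, -170.4, 18.9]
ee_rot: [0.01, 0.707, -0.01, 0.707]
contact_force: [-0.3, 0.0, 0.3]
gripper_width: 33.9
```

drive_tool([
  [0,-2,0,0],
  [0,-2,0,0],
  [0,-2,0,0],
  [0,-1,0,0],
  [0,0,0,0],
  [0,0,0,0],
])

```text
clock: 14.9
position: [619.4, -176.2, 19.2]
ee_rot: [0.01, 0.707, -0.009, 0.707]
contact_force: [-0.2, 4.7, 0.4]
gripper_width: 34.2
```

drive_tool([
  [0,-1,0,0],
  [0,-1,0,0],
  [0,0,0,0],
  [0,0,0,0],
])

```text
clock: 15.23
position: [619.5, -176.4, 19.2]
ee_rot: [0.01, 0.707, -0.008, 0.707]
contact_force: [-0.6, 12.1, 1.2]
gripper_width: 34.2
```

drive_tool([
  [0,3,0,0],
  [0,3,0,0],
  [0,2,0,0],
  [-20,0,0,0],
  [-35,0,0,0],
  [-35,0,0,0],
  [-35,0,0,0],
  [-35,0,0,0],
  [0,0,0,0],
  [0,0,0,0],
])

```text
clock: 16.07
position: [620.9, -171.6, 182.5]
ee_rot: [0.009, 0.705, -0.01, 0.709]
contact_force: [0.0, 0.2, 0.4]
gripper_width: 33.8
```

Run:
```python
from h import *
im,s=snap('wrist','w5.png'); print(s['position']); tgt(s,[490,190,200],-1.6)
```

```text
[ 620.86533871 -171.64434514  182.46103834]
psi -1.6 spin 0.0 then dx -17.5 dy 357.8 dz -140.9
```

View pics/w5.png

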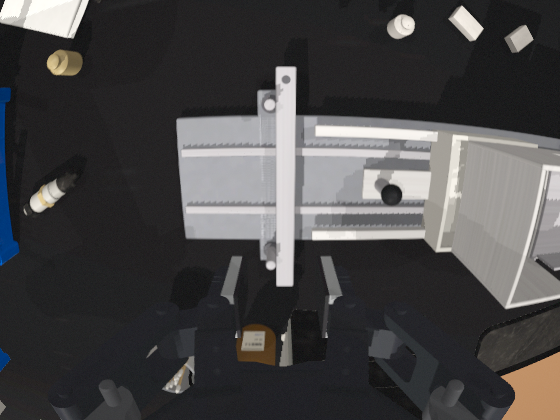

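The straightedge (column 286) touches both pins, at (269,104) and (269,265), and is parallel to them. The box is under the spout. Next I look at the spacers.

drive_tool([
  [-17,10,-4,0],
  [0,36,-14,0],
  [0,38,-15,0],
  [0,38,-15,0],
  [0,38,-15,0],
  [0,38,-15,0],
  [0,38,-15,0],
  [0,38,-15,0],
  [0,38,-15,0],
  [0,30,-12,0],
])

```text
clock: 16.95
position: [491.9, 176.0, 194.5]
ee_rot: [0.008, 0.708, -0.01, 0.706]
contact_force: [0.8, 0.1, -0.2]
gripper_width: 34.0
```

drive_tool([
  [0,15,-6,0],
  [0,0,0,0],
  [0,0,0,0],
])

```text
clock: 17.2
position: [487.3, 189.7, 194.7]
ee_rot: [0.008, 0.708, -0.01, 0.706]
contact_force: [-0.8, -1.4, -0.1]
gripper_width: 33.9
```

```bash
cat >> h.py <<'E'
def spacers(im,s,z=12,lo=110):
    g=cv2.cvtColor(im,cv2.COLOR_RGB2HSV)
    m=((g[...,2]>lo)&(g[...,1]<70)).astype(np.uint8); n,l,st,ce=cv2.connectedComponentsWithStats(m); out=[]
    for i in range(1,n):
        if not 150<st[i,4]<2500: continue
        c=max(cv2.findContours((l==i).astype(np.uint8),0,1)[0],key=len)
        w=pix2plane('wrist',c[:,0,:],z,s)[:,:2].astype(np.float32); r=cv2.minAreaRect(w); b=cv2.boxPoints(r)
        e=b[1]-b[0]; f=b[2]-b[1]; 
        if np.linalg.norm(f)>np.linalg.norm(e): e,f=f,e
        L,W=np.linalg.norm(e),np.linalg.norm(f); a=(np.degrees(np.arctan2(e[1],e[0])))%180
        out.append((np.round(ce[i]),np.round(r[0],1),round(float(L),1),round(float(W),1),round(float(a),1)))
    return out
E
python3 - <<'E'
from h import *
im,s=snap('wrist','w6.png'); print(s['position'])
for o in spacers(im,s): print(o)
E
```

```text
[487.34665922 189.70617676 194.74165329]
(array([302.,  20.]), array([323.3, 213.2]), 54.4, 35.7, 15.0)
(array([171.,  71.]), array([365.9,  76.7]), 124.6, 17.0, 104.4)
(array([387., 129.]), array([431.6, 300.1]), 37.6, 21.5, 48.2)
(array([297., 138.]), array([441. , 206.1]), 35.8, 20.7, 7.0)
(array([202., 148.]), array([447.6, 109.5]), 37.0, 20.5, 127.4)
(array([135., 150.]), array([444.4,  33.1]), 37.7, 24.1, 51.4)
(array([ 75., 170.]), array([462. , -53.2]), 43.2, 21.7, 107.0)
(array([436., 204.]), array([513.3, 365.2]), 37.5, 26.0, 122.1)
(array([498., 249.]), array([578.1, 475.4]), 63.8, 13.3, 107.3)
(array([495., 351.]), array([760.3, 545.3]), 202.7, 87.3, 49.1)
(array([ 23., 374.]), array([ 876.2, -373.1]), 261.7, 82.2, 134.7)
(array([172., 388.]), array([829.6,  -2.1]), 234.2, 32.0, 141.8)
(array([552., 412.]), array([1124.4,  898.5]), 172.7, 64.4, 35.1)
```

View pics/w6.png

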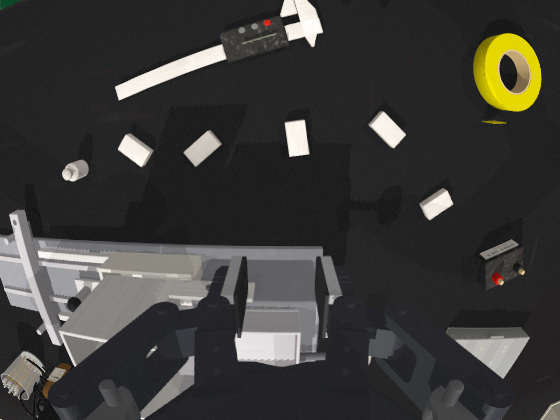

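All five spacers are found, each about 36×21 mm as expected, and their centres agree with the top view. Next I plan the transfers.

```bash
cat > plan.py <<'E'
from h import *
s=arm.read_state()
picks=[(441,206.1,7),(447.6,109.5,127.4),(444.4,33.1,51),(431.6,300.1,48.2),(513.3,365.2,122)]
spots=[(-12,-34),(12,-34),(-12,2),(12,2),(0,38)]
cur=s['position'][:2].copy(); p=psi(s)
def go(P,q,n):
    global cur,p
    a=np.radians(q); d=np.array(P)-cur
    print(n,'P',np.round(P,1),'spin %.1f dy %.1f dz %.1f'%(p-q,-np.sin(a)*d[0]+np.cos(a)*d[1],np.cos(a)*d[0]+np.sin(a)*d[1])); cur=np.array(P,float); p=q
for k,(x,y,q) in enumerate(picks):
    go((x,y),q,'pick%d'%k); px,py=spots[k]; sy=104+py
    go((624.7+px+.0274*sy,38-.0274*px+sy),88.4,'place%d'%k)
E
python3 plan.py
```

```text
pick0 P [441.  206.1] spin -8.5 dy 22.6 dz -44.3
place0 P [614.6 108.3] spin -81.4 dy -176.3 dz -92.9
pick1 P [447.6 109.5] spin -39.0 dy 132.0 dz 102.4
place1 P [638.6 107.7] spin 39.0 dy -191.0 dz 3.5
pick2 P [444.4  33.1] spin 37.4 dy 104.0 dz -180.2
place2 P [615.6 144.3] spin -37.4 dy -168.0 dz 116.0
pick3 P [431.6 300.1] spin 40.2 dy 241.0 dz -6.5
place3 P [639.6 143.7] spin -40.2 dy -212.3 dz -150.6
pick4 P [513.3 365.2] spin -33.6 dy -10.3 dz 254.8
place4 P [628.6 180. ] spin 33.6 dy -120.4 dz -181.9
```

drive_tool([
  [0,0,0,-4.3],
  [0,0,0,-4.2],
  [20,11,-22,0],
  [30,11.5,-22,0],
  [35,0,0,0],
  [35,0,0,0],
  [35,0,0,0],
  [20,0,0,0],
  [10,0,0,0],
  [0,0,0,0],
])

```text
clock: 18.08
position: [440.6, 203.7, 8.3]
ee_rot: [-0.044, 0.708, 0.04, 0.704]
contact_force: [-0.2, 0.2, -0.2]
gripper_width: 33.8
```

drive_tool([
  [4,0,0,0],
  [0,0,0,0],
])

```text
clock: 18.25
position: [442.4, 206.1, 7.3]
ee_rot: [-0.042, 0.706, 0.042, 0.706]
contact_force: [-0.5, 0.3, -1.1]
gripper_width: 33.9
```

drive_tool([
  [0,0,0,0],
  [0,0,0,0],
  [0,0,0,0],
  [0,0,0,0],
], grip=0)

```text
clock: 18.58
position: [442.5, 206.9, 8.4]
ee_rot: [-0.043, 0.705, 0.043, 0.706]
contact_force: [0.5, -2.3, 4.8]
gripper_width: 17.3
```

drive_tool([
  [-20,0,0,0],
  [-35,0,0,0],
  [-35,0,0,-7],
  [-35,0,0,-7],
  [-35,0,0,-7],
  [-20,0,0,-7],
  [0,0,0,-7],
  [0,0,0,-7],
  [0,0,0,-7],
  [0,0,0,-7],
])

```text
clock: 19.42
position: [441.5, 206.7, 187.5]
ee_rot: [-0.371, 0.602, 0.371, 0.602]
contact_force: [0.0, -0.2, -0.7]
gripper_width: 17.2
```

drive_tool([
  [0,0,0,-6.4],
  [0,0,0,-6.4],
  [0,0,0,-6.3],
  [0,0,0,-6.3],
  [0,-25,-13,0],
  [0,-35,-18.6,0],
  [0,-35,-18.6,0],
  [0,-35,-18.6,0],
  [0,-30,-16,0],
  [0,-16,-8,0],
])

```text
clock: 20.25
position: [617.7, 106.9, 186.5]
ee_rot: [-0.492, 0.508, 0.492, 0.508]
contact_force: [0.9, 1.0, -0.6]
gripper_width: 17.0
```

drive_tool([
  [25,0,0,0],
  [25,0,0,0],
  [15,0,0,0],
  [0,0,0,0],
  [0,0,0,0],
])

```text
clock: 20.67
position: [614.7, 108.7, 121.6]
ee_rot: [-0.493, 0.508, 0.493, 0.506]
contact_force: [0.2, -0.6, 1.3]
gripper_width: 17.0
```

Run:
```python
from h import *
im,s=snap('wrist','w7.png'); print(s['position'],psi(s)); tgt(s,[614.6,108.3,120],88.4)
```

```text
[614.72969511 108.73512825 121.60650398] 88.377917665592
psi 88.4 spin -0.0 then dx 1.6 dy 0.1 dz -0.4
```

View pics/w7.png

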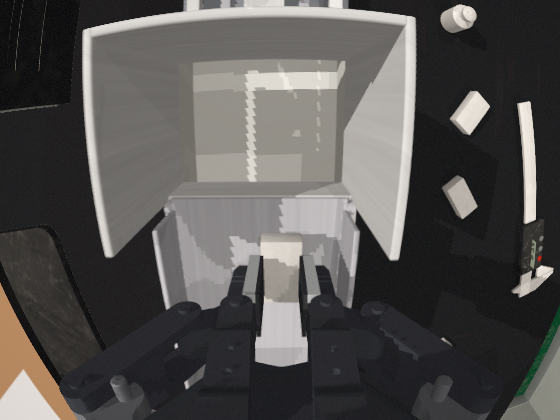

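The spacer hangs over the pan's front half at (282,260), clear of the hinge edge at row 190. Release it, then go for spacer 2.

drive_tool([
  [0,0,0,0],
  [0,0,0,0],
  [-25,0,0,0],
  [-35,0,0,0],
  [0,0,0,-6.5],
  [0,0,0,-6.5],
  [0,0,0,-6.5],
  [0,0,0,-6.5],
  [0,0,0,-6.5],
  [0,0,0,-6.5],
], grip=30)

```text
clock: 21.55
position: [615.6, 109.2, 183.9]
ee_rot: [0.635, -0.311, -0.634, -0.312]
contact_force: [-0.7, -0.4, 0.3]
gripper_width: 30.4
```

drive_tool([
  [0,20,15.4,0],
  [0,32,25,0],
  [0,32,25,0],
  [0,28,22,0],
  [25,20,15,0],
  [35,0,0,0],
  [35,0,0,0],
  [35,0,0,0],
  [28,0,0,0],
  [10,0,0,0],
])

```text
clock: 22.38
position: [446.7, 109.6, 12.1]
ee_rot: [-0.633, 0.315, 0.635, 0.312]
contact_force: [-0.5, -0.2, -0.2]
gripper_width: 30.1
```

drive_tool([
  [6,0,0,0],
  [0,0,0,0],
  [0,0,0,0],
])

```text
clock: 22.63
position: [449.1, 110.8, 9.3]
ee_rot: [0.634, -0.313, -0.633, -0.314]
contact_force: [0.2, 0.1, 0.4]
gripper_width: 30.1
```

drive_tool([
  [3.5,0,0,0],
  [0,0,0,0],
])

```text
clock: 22.8
position: [448.7, 110.6, 5.6]
ee_rot: [0.634, -0.313, -0.633, -0.314]
contact_force: [0.1, 0.2, -0.2]
gripper_width: 29.9
```

drive_tool([
  [0,0,0,0],
  [0,0,0,0],
  [0,0,0,0],
  [0,0,0,0],
], grip=0)

```text
clock: 23.13
position: [448.6, 110.5, 5.8]
ee_rot: [0.634, -0.313, -0.634, -0.314]
contact_force: [-1.2, 0.3, 5.7]
gripper_width: 17.9
```

drive_tool([
  [-20,0,0,0],
  [-35,0,0,0],
  [-35,0,0,6.5],
  [-35,0,0,6.5],
  [-35,0,0,6.5],
  [-20,0,0,6.5],
  [0,0,0,6.5],
  [0,0,0,6.5],
  [0,0,0,0],
])

```text
clock: 23.88
position: [447.9, 110.1, 185.5]
ee_rot: [-0.492, 0.507, 0.492, 0.508]
contact_force: [-0.5, -0.8, -1.1]
gripper_width: 17.6
```

drive_tool([
  [0,-20,0.3,0],
  [0,-35,0.5,0],
  [0,-35,0.5,0],
  [0,-35,0.5,0],
  [0,-35,0.5,0],
  [0,-20,0.3,0],
  [0,-11,0,0],
  [0,0,0,0],
  [0,0,0,0],
])

```text
clock: 24.63
position: [638.8, 107.0, 183.5]
ee_rot: [-0.493, 0.508, 0.494, 0.506]
contact_force: [0.4, -0.7, -0.5]
gripper_width: 17.7
```

drive_tool([
  [25,0,0,0],
  [25,0,0,0],
  [12,0,0,0],
  [0,0,0,0],
  [0,0,0,0],
])

```text
clock: 25.05
position: [638.7, 107.3, 123.0]
ee_rot: [-0.493, 0.507, 0.493, 0.506]
contact_force: [0.9, 0.1, -0.5]
gripper_width: 17.8
```

drive_tool([
  [0,0,0,0],
  [0,0,0,0],
  [-25,0,0,0],
  [-35,0,0,0],
  [0,0,0,6.3],
  [0,0,0,6.3],
  [0,0,0,6.2],
  [0,0,0,6.2],
  [0,0,0,6.2],
  [0,0,0,6.2],
], grip=30)

```text
clock: 25.88
position: [639.7, 107.5, 184.6]
ee_rot: [-0.303, 0.638, 0.302, 0.64]
contact_force: [0.2, 0.4, 0.7]
gripper_width: 29.9
```

drive_tool([
  [0,10,-18,0],
  [0,18,-31,0],
  [0,20,-35,0],
  [0,20,-34,0],
  [0,20,-34,0],
  [20,16,-28,0],
  [35,0,0,0],
  [35,0,0,0],
  [35,0,0,0],
  [35,0,0,0],
])

```text
clock: 26.72
position: [446.5, 33.7, 23.6]
ee_rot: [-0.305, 0.636, 0.304, 0.64]
contact_force: [0.1, -0.1, -0.8]
gripper_width: 30.1
```

drive_tool([
  [12,0,0,0],
  [0,0,0,0],
  [0,0,0,0],
])

```text
clock: 26.97
position: [445.9, 33.4, 11.4]
ee_rot: [-0.305, 0.638, 0.304, 0.639]
contact_force: [-0.1, -0.0, 0.5]
gripper_width: 29.9
```

drive_tool([
  [5.5,0,0,0],
  [0,0,0,0],
])

```text
clock: 27.13
position: [446.0, 33.5, 6.3]
ee_rot: [-0.304, 0.637, 0.304, 0.639]
contact_force: [-0.3, 0.1, 0.6]
gripper_width: 30.2
```

drive_tool([
  [0,0,0,0],
  [0,0,0,0],
  [0,0,0,0],
  [0,0,0,0],
], grip=0)

```text
clock: 27.47
position: [445.9, 33.4, 6.7]
ee_rot: [-0.304, 0.637, 0.304, 0.639]
contact_force: [-1.1, 0.4, 6.3]
gripper_width: 17.7
```

drive_tool([
  [-20,0,0,0],
  [-35,0,0,0],
  [-35,0,0,-6.3],
  [-35,0,0,-6.3],
  [-35,0,0,-6.2],
  [-20,0,0,-6.2],
  [0,0,0,-6.2],
  [0,0,0,-6.2],
  [0,0,0,0],
])

```text
clock: 28.22
position: [444.8, 33.0, 186.3]
ee_rot: [-0.493, 0.506, 0.493, 0.508]
contact_force: [0.4, -0.2, -1.3]
gripper_width: 17.5
```

drive_tool([
  [0,-18,12,0],
  [0,-28,20,0],
  [0,-32,22,0],
  [0,-32,22,0],
  [0,-30,21,0],
  [0,-18,12,0],
  [0,-10,7,0],
  [0,0,0,0],
  [0,0,0,0],
])

```text
clock: 28.97
position: [615.8, 144.2, 184.2]
ee_rot: [-0.492, 0.508, 0.493, 0.507]
contact_force: [-1.0, -0.8, -1.3]
gripper_width: 17.6
```

drive_tool([
  [25,0,0,0],
  [25,0,0,0],
  [12,0,0,0],
  [0,0,0,0],
  [0,0,0,0],
])

```text
clock: 29.38
position: [615.6, 143.6, 123.8]
ee_rot: [-0.493, 0.508, 0.493, 0.507]
contact_force: [-0.4, -0.6, -0.5]
gripper_width: 17.7
```

drive_tool([
  [0,0,0,0],
  [0,0,0,0],
  [-25,0,0,0],
  [-35,0,0,0],
  [0,0,0,6.7],
  [0,0,0,6.7],
  [0,0,0,6.7],
  [0,0,0,6.7],
  [0,0,0,6.7],
  [0,0,0,6.7],
], grip=30)

```text
clock: 30.22
position: [616.4, 144.1, 184.5]
ee_rot: [-0.287, 0.646, 0.287, 0.647]
contact_force: [0.6, 0.4, -0.3]
gripper_width: 29.9
```

drive_tool([
  [0,20,0,0],
  [0,35,-1,0],
  [0,38,-1,0],
  [0,38,-1.5,0],
  [0,38,-1,0],
  [0,36,-1,0],
  [20,24,-1,0],
  [30,12,0,0],
  [35,0,0,0],
  [35,0,0,0],
])

```text
clock: 31.05
position: [432.3, 301.7, 64.2]
ee_rot: [-0.288, 0.644, 0.29, 0.647]
contact_force: [0.2, -0.9, -0.3]
gripper_width: 30.0
```

drive_tool([
  [30,0,0,0],
  [20,0,0,0],
  [6,0,0,0],
  [0,0,0,0],
  [0,0,0,0],
])

```text
clock: 31.47
position: [433.2, 300.9, 8.5]
ee_rot: [-0.288, 0.645, 0.289, 0.646]
contact_force: [1.1, -0.2, 0.5]
gripper_width: 29.9
```

drive_tool([
  [2.5,0,0,0],
  [0,0,0,0],
])

```text
clock: 31.63
position: [433.0, 300.9, 6.2]
ee_rot: [-0.288, 0.645, 0.289, 0.647]
contact_force: [-1.1, 0.0, -0.3]
gripper_width: 29.9
```

drive_tool([
  [0,0,0,0],
  [0,0,0,0],
  [0,0,0,0],
  [0,0,0,0],
], grip=0)

```text
clock: 31.97
position: [432.9, 300.6, 6.3]
ee_rot: [-0.288, 0.645, 0.289, 0.646]
contact_force: [-1.2, -0.3, 6.8]
gripper_width: 17.4
```

drive_tool([
  [-20,0,0,0],
  [-35,0,0,0],
  [-35,0,0,-6.7],
  [-35,0,0,-6.7],
  [-35,0,0,-6.7],
  [-20,0,0,-6.7],
  [0,0,0,-6.7],
  [0,0,0,-6.7],
  [0,0,0,0],
])

```text
clock: 32.72
position: [432.2, 300.0, 185.7]
ee_rot: [-0.493, 0.506, 0.493, 0.507]
contact_force: [-0.3, -0.1, -0.9]
gripper_width: 17.7
```

drive_tool([
  [0,-20,-14,0],
  [0,-32,-23,0],
  [0,-34,-24,0],
  [0,-34,-24,0],
  [0,-34,-24,0],
  [0,-30,-21,0],
  [0,-20,-14,0],
  [0,-8,-6,0],
  [0,0,0,0],
  [0,0,0,0],
])

```text
clock: 33.55
position: [639.4, 143.8, 184.0]
ee_rot: [-0.492, 0.508, 0.493, 0.507]
contact_force: [-0.5, -1.3, -0.3]
gripper_width: 17.6
```

Next: release, then spacer 5 (spin −33.6, dy −10.3, dz 254.8).

drive_tool([
  [25,0,0,0],
  [25,0,0,0],
  [12,0,0,0],
  [0,0,0,0],
  [0,0,0,0],
])

```text
clock: 33.97
position: [639.3, 145.1, 123.2]
ee_rot: [-0.493, 0.507, 0.493, 0.507]
contact_force: [0.2, -0.3, -0.2]
gripper_width: 17.8
```

drive_tool([
  [0,0,0,0],
  [0,0,0,0],
  [-25,0,0,0],
  [-35,0,0,0],
  [0,0,0,-6.7],
  [0,0,0,-6.7],
  [0,0,0,-6.7],
  [0,0,0,-6.7],
  [0,0,0,-6.8],
  [0,0,0,0],
], grip=32)

```text
clock: 34.8
position: [639.8, 144.2, 183.3]
ee_rot: [0.619, -0.342, -0.619, -0.343]
contact_force: [-0.5, 0.1, -0.2]
gripper_width: 32.2
```

drive_tool([
  [0,-1,20,0],
  [0,-1.5,36,0],
  [0,-1.5,40,0],
  [0,-1.5,40,0],
  [0,-1.5,40,0],
  [0,-1.5,38,0],
  [0,-1.3,27,0],
  [25,-0.5,14,0],
  [35,0,0,0],
  [35,0,0,0],
])

```text
clock: 35.63
position: [513.4, 368.1, 88.5]
ee_rot: [0.618, -0.342, -0.618, -0.345]
contact_force: [-0.2, -0.2, -1.4]
gripper_width: 31.6
```

Run:
```python
from h import *
im,s=snap('wrist','w8.png'); print(s['position'],psi(s))
for o in spacers(im,s): print(o)
```

```text
[513.35593156 368.052927    88.4677359 ] 121.90316658643324
(array([314.,   6.]), array([572.9, 233.8]), 30.5, 14.0, 34.2)
(array([544., 182.]), array([331.6, 216. ]), 62.6, 35.0, 14.5)
(array([278., 211.]), array([517.2, 365.5]), 40.3, 20.2, 122.6)
(array([150., 275.]), array([576.9, 471.6]), 65.8, 7.6, 107.0)
(array([234., 278.]), array([518.3, 432.3]), 46.3, 12.9, 110.2)
(array([328., 278.]), array([453.3, 391.7]), 46.3, 12.5, 132.7)
(array([383., 341.]), array([366.7, 421.8]), 50.0, 13.6, 150.4)
(array([112., 404.]), array([559.4, 711.4]), 147.1, 49.1, 87.0)
(array([448., 403.]), array([188.7, 477.1]), 146.0, 52.7, 156.9)
(array([ 64., 413.]), array([617. , 801.4]), 42.6, 29.6, 120.4)
```

drive_tool([
  [30,-1,0,0],
  [30,-1,0,0],
  [16,0,0,0],
  [6,0,0,0],
  [0,0,0,0],
  [0,0,0,0],
])

```text
clock: 36.18
position: [516.2, 367.5, 7.1]
ee_rot: [0.618, -0.343, -0.618, -0.344]
contact_force: [-0.2, 0.7, -0.0]
gripper_width: 31.9
```

drive_tool([
  [0,0,0,0],
  [0,0,0,0],
  [0,0,0,0],
  [0,0,0,0],
], grip=0)

```text
clock: 36.52
position: [516.5, 368.0, 8.2]
ee_rot: [0.619, -0.342, -0.618, -0.344]
contact_force: [-0.5, -1.1, 7.5]
gripper_width: 17.3
```

drive_tool([
  [-20,0,0,0],
  [-35,0,0,0],
  [-35,0,0,6.7],
  [-35,0,0,6.7],
  [-35,0,0,6.7],
  [-20,0,0,6.7],
  [0,0,0,6.8],
  [0,0,0,0],
])

```text
clock: 37.18
position: [515.7, 367.4, 188.3]
ee_rot: [-0.492, 0.506, 0.493, 0.509]
contact_force: [-0.8, -0.5, -2.3]
gripper_width: 17.3
```

drive_tool([
  [0,-12,-18,0],
  [0,-18,-27,0],
  [0,-20,-30,0],
  [0,-20,-30,0],
  [0,-20,-30,0],
  [0,-16,-25,0],
  [0,-10,-15,0],
  [0,-4,-7,0],
  [0,0,0,0],
  [0,0,0,0],
])

```text
clock: 38.02
position: [629.5, 181.6, 184.9]
ee_rot: [-0.493, 0.507, 0.493, 0.506]
contact_force: [-0.2, 0.0, -0.2]
gripper_width: 17.4
```

drive_tool([
  [25,0,-2,0],
  [25,0,0,0],
  [12,0,0,0],
  [0,0,0,0],
  [0,0,0,0],
])

```text
clock: 38.43
position: [628.3, 179.9, 122.6]
ee_rot: [-0.493, 0.508, 0.494, 0.505]
contact_force: [-1.0, -3.3, -1.9]
gripper_width: 17.3
```

drive_tool([
  [0,0,0,0],
  [0,0,0,0],
  [-25,0,0,0],
  [-35,0,0,0],
  [-30,0,20,0],
  [-10,0,30,0],
  [0,0,28,0],
  [0,0,0,0],
  [0,0,0,0],
], grip=40)

```text
clock: 39.18
position: [632.3, 259.7, 224.9]
ee_rot: [-0.493, 0.505, 0.493, 0.507]
contact_force: [-0.7, -0.8, -0.7]
gripper_width: 39.9
```

Run:
```python
from h import *
im,s=snap('wrist','w9.png'); print(s['position'],psi(s)); print(proj('wrist',[630.8,260,112],s)); tgt(s,[630.8,260,93],88.4)
snap('top','top9.png')
```

```text
[632.29094168 259.69099361 224.89237467] 88.51488616064798
[[282.06065494 202.82511254]]
psi 88.5 spin 0.1 then dx 131.9 dy 1.5 dz 0.3
```

View pics/w9.png

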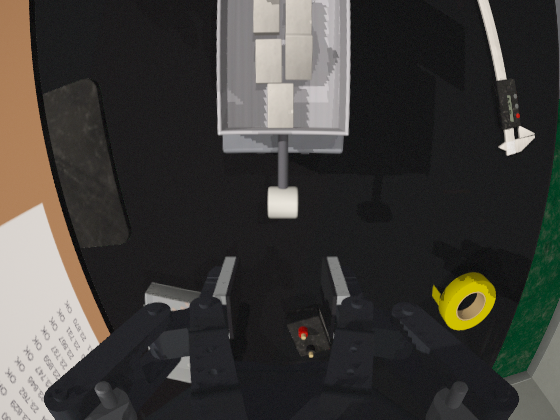

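The pan holds all five spacers, flat, in rows at the top of the image. The knob at (282,202) is exactly where predicted. Descend and pinch it.

drive_tool([
  [30,1.5,0,0],
  [35,0,0,0],
  [35,0,0,0],
  [22,0,0,0],
  [10,0,0,0],
  [0,0,0,0],
  [0,0,0,0],
])

```text
clock: 39.87
position: [631.7, 257.3, 92.7]
ee_rot: [-0.493, 0.507, 0.492, 0.507]
contact_force: [0.1, 0.0, 0.7]
gripper_width: 39.9
```

drive_tool([
  [0,0,0,0],
  [0,0,0,0],
  [0,0,0,0],
  [0,0,0,0],
], grip=0)

```text
clock: 40.2
position: [631.5, 258.1, 94.5]
ee_rot: [-0.493, 0.506, 0.493, 0.508]
contact_force: [-2.5, -0.4, 6.7]
gripper_width: 22.9
```

Run:
```python
import numpy as np
r=np.hypot(178,14);a0=np.arctan2(14,178); prev=None
for k in range(0,24):
    t=min(k*0.05,1.15); p=np.array([r*np.cos(a0+t),r*np.sin(a0+t)])
    if prev is not None: print(round(t,2),'dx %.1f dz %.1f'%(-(p-prev)[1],(p-prev)[0]))
    prev=p
```

```text
0.05 dx -8.9 dz -0.9
0.1 dx -8.8 dz -1.4
0.15 dx -8.7 dz -1.8
0.2 dx -8.6 dz -2.2
0.25 dx -8.5 dz -2.7
0.3 dx -8.4 dz -3.1
0.35 dx -8.2 dz -3.5
0.4 dx -8.0 dz -3.9
0.45 dx -7.8 dz -4.3
0.5 dx -7.6 dz -4.7
0.55 dx -7.3 dz -5.1
0.6 dx -7.1 dz -5.4
0.65 dx -6.8 dz -5.8
0.7 dx -6.5 dz -6.1
0.75 dx -6.2 dz -6.4
0.8 dx -5.9 dz -6.7
0.85 dx -5.5 dz -7.0
0.9 dx -5.2 dz -7.3
0.95 dx -4.8 dz -7.5
1.0 dx -4.4 dz -7.8
1.05 dx -4.0 dz -8.0
1.1 dx -3.6 dz -8.2
1.15 dx -3.2 dz -8.3
```

drive_tool([
  [-8.9,0,-0.9,0],
  [-8.8,0,-1.4,0],
  [-8.7,0,-1.8,0],
  [-8.6,0,-2.2,0],
  [-8.5,0,-2.7,0],
  [-8.4,0,-3.1,0],
  [-8.2,0,-3.5,0],
  [-8,0,-3.9,0],
  [-7.8,0,-4.3,0],
  [-7.6,0,-4.7,0],
])

```text
clock: 41.03
position: [630.4, 228.3, 176.0]
ee_rot: [-0.493, 0.507, 0.493, 0.507]
contact_force: [6.2, -0.7, -7.7]
gripper_width: 23.2
```

drive_tool([
  [-7.3,0,-5.1,0],
  [-7.1,0,-5.4,0],
  [-6.8,0,-5.8,0],
  [-6.5,0,-6.1,0],
  [-6.2,0,-6.4,0],
  [-5.9,0,-6.7,0],
  [-5.5,0,-7,0],
  [-5.2,0,-7.3,0],
  [-4.8,0,-7.5,0],
  [-4.4,0,-7.8,0],
])

```text
clock: 41.87
position: [628.5, 163.4, 235.0]
ee_rot: [-0.493, 0.507, 0.493, 0.508]
contact_force: [7.3, 0.1, -8.0]
gripper_width: 23.2
```

drive_tool([
  [-4,0,-8,0],
  [-3.6,0,-8.2,0],
  [0,0,0,0],
  [0,0,0,0],
  [0,0,0,0],
  [0,0,0,0],
  [0,0,0,0],
  [0,0,0,0],
])

```text
clock: 42.53
position: [628.0, 147.2, 242.6]
ee_rot: [-0.493, 0.507, 0.492, 0.507]
contact_force: [6.1, -1.0, -6.9]
gripper_width: 22.8
```

Run:
```python
from h import *
a,s=snap('wrist'); b,_=snap('top')
print(s['position'],s['contact_force'],s['gripper_width'])
b=cv2.resize(b[150:255,200:380],(560,326),interpolation=cv2.INTER_CUBIC)
cv2.imwrite('pics/mix10.png',cv2.resize(np.vstack([a[100:380],b])[:,:,::-1],None,fx=.98,fy=.98))
```

```text
[628.00210507 147.17780811 242.63297451] [ 6.05215938 -1.00622803 -6.93613558] 22.847199615595404
```

View pics/mix10.png

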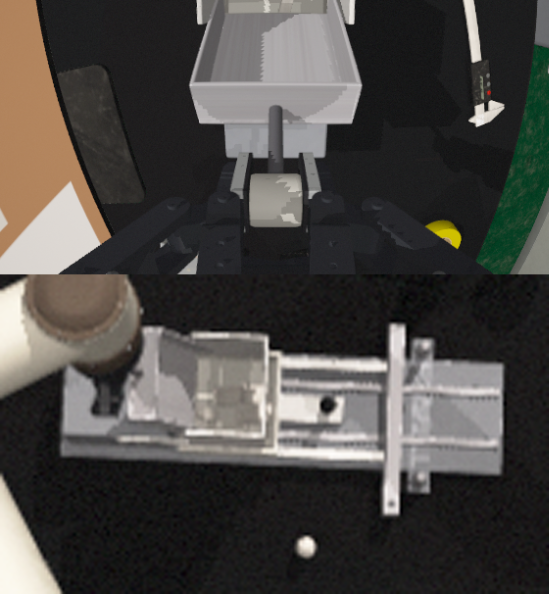

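The pan is empty while up, and the spacers show inside the box. The straightedge, however, has been knocked off the pins: it now sits about 15–20 mm toward +y and slightly turned. Lower the pan first, then mend that.

drive_tool([
  [3.6,0,8.2,0],
  [4,0,8,0],
  [4.4,0,7.8,0],
  [4.8,0,7.5,0],
  [5.2,0,7.3,0],
  [5.5,0,7,0],
  [5.9,0,6.7,0],
  [6.2,0,6.4,0],
  [6.5,0,6.1,0],
  [6.8,0,5.8,0],
])

```text
clock: 43.47
position: [630.2, 219.9, 190.4]
ee_rot: [-0.493, 0.506, 0.493, 0.508]
contact_force: [3.1, -0.1, 6.0]
gripper_width: 23.0
```

drive_tool([
  [7.1,0,5.4,0],
  [7.3,0,5.1,0],
  [7.6,0,4.7,0],
  [7.8,0,4.3,0],
  [8,0,3.9,0],
  [8.2,0,3.5,0],
  [8.4,0,3.1,0],
  [8.5,0,2.7,0],
  [8.6,0,2.2,0],
  [8.7,0,1.8,0],
])

```text
clock: 44.3
position: [631.3, 256.9, 109.1]
ee_rot: [-0.493, 0.506, 0.493, 0.508]
contact_force: [4.1, 4.0, 3.9]
gripper_width: 23.1
```

drive_tool([
  [8.8,0,1.4,0],
  [7,0,0.9,0],
  [0,0,0,0],
  [0,0,0,0],
])

```text
clock: 44.63
position: [631.4, 258.7, 96.2]
ee_rot: [-0.493, 0.506, 0.493, 0.508]
contact_force: [-0.1, 1.8, 13.1]
gripper_width: 23.2
```

drive_tool([
  [-2,0,0,0],
  [0,0,0,0],
  [0,0,0,0],
  [-20,0,0,0],
  [-35,0,0,0],
  [-35,0,0,7.1],
  [-30,0,0,7.1],
  [0,0,0,7.1],
  [0,0,0,7.1],
  [0,0,0,7.1],
], grip=40)

```text
clock: 45.47
position: [629.8, 257.3, 214.6]
ee_rot: [-0.312, 0.635, 0.313, 0.633]
contact_force: [-0.1, -0.2, 0.0]
gripper_width: 40.0
```

drive_tool([
  [0,0,0,7.1],
  [0,0,0,7.1],
  [0,0,0,7.1],
  [0,0,0,7.1],
  [0,0,0,7.1],
  [0,0,0,7.1],
  [0,0,0,7.1],
  [0,0,0,4.8],
  [0,-20,0,0],
  [0,-38,0,0],
])

```text
clock: 46.3
position: [628.1, 201.3, 213.1]
ee_rot: [0.008, 0.708, -0.009, 0.706]
contact_force: [1.0, -0.6, -0.3]
gripper_width: 40.1
```

drive_tool([
  [0,-40,0,0],
  [0,-40,0,0],
  [0,-40,0,0],
  [0,-40,0,0],
  [0,-40,0,0],
  [0,-40,0,0],
  [0,-40,0,0],
  [0,-40,0,0],
  [0,-30,0,0],
  [0,-17,0,0],
])

```text
clock: 47.13
position: [616.6, -171.0, 214.0]
ee_rot: [0.011, 0.708, -0.011, 0.706]
contact_force: [0.1, 0.8, -0.7]
gripper_width: 40.1
```

Run:
```python
from h import *
arm.get_image('top')
im,s=snap('wrist','w11.png'); print(s['position'],psi(s)); tgt(s,[620,-160,180],-1.6)
t=pix2plane
```

```text
[ 616.55491289 -172.56194822  213.93869253] -1.9071781295198713
psi -1.9 spin -0.3 then dx 33.9 dy 12.7 dz 3.1
```

View pics/w11.png

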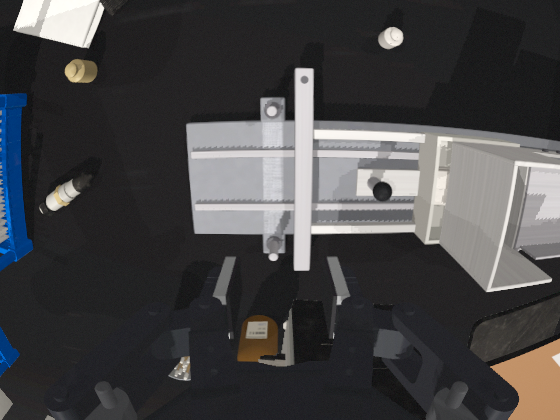

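Run:
```python
from h import *
s=arm.read_state()
P=pix2plane('wrist',[[303.5,69],[302.5,270]],32,s); print(P.round(1))
Q=pix2plane('wrist',[[272,110],[273,257]],46,s); print('pins',Q.round(1))
T=np.array([624.7,38]);a=np.radians(-1.57);M=np.array([[np.cos(a),-np.sin(a)],[np.sin(a),np.cos(a)]])
print('st',((P[:,:2]-T)@M).round(1),((Q[:,:2]-T)@M).round(1)); tgt(s,[P[:,0].mean(),P[:,1].mean(),19],-1.6)
```

```text
[[ 501.5 -144.7   32. ]
 [ 718.4 -149.    32. ]]
pins [[ 541.4 -176.3   46. ]
 [ 693.4 -181.3   46. ]]
st [[-118.1 -186. ]
 [  98.8 -184.4]] [[ -77.4 -216.5]
 [  74.6 -217.3]]
psi -1.9 spin -0.3 then dx 194.9 dy 23.5 dz -7.5
```

The straightedge is still flat, resting against the bumper bars about 18 mm off the pins and centred at x≈−10 mm. I'll straddle it centrally and push it back with the +y finger.

drive_tool([
  [20,10,2,-0.3],
  [35,11.5,0,0],
  [35,0,0,0],
  [35,0,0,0],
  [20,0,0,0],
  [0,0,0,0],
  [0,0,0,0],
], grip=38)

```text
clock: 47.82
position: [620.1, -145.4, 69.4]
ee_rot: [0.008, 0.708, -0.008, 0.706]
contact_force: [0.9, 0.0, 0.2]
gripper_width: 37.6
```

drive_tool([
  [20,0,0,0],
  [20,0,0,0],
  [9,0,0,0],
  [0,0,0,0],
  [0,0,0,0],
])

```text
clock: 48.23
position: [622.1, -145.9, 23.0]
ee_rot: [0.008, 0.706, -0.008, 0.708]
contact_force: [-0.1, -0.1, -0.0]
gripper_width: 38.1
```

drive_tool([
  [2,-3,0,0],
  [0,-3,0,0],
  [0,-3,0,0],
  [0,-3,0,0],
  [0,-3,0,0],
  [0,-3,0,0],
  [0,-3,0,0],
  [0,-3,0,0],
  [0,-3,0,0],
  [0,0,0,0],
])

```text
clock: 49.07
position: [621.0, -173.3, 19.9]
ee_rot: [0.008, 0.707, -0.008, 0.707]
contact_force: [0.1, 2.2, 1.6]
gripper_width: 38.0
```

drive_tool([
  [0,-2,0,0],
  [0,-2,0,0],
  [0,-1,0,0],
  [0,0,0,0],
  [0,0,0,0],
])

```text
clock: 49.48
position: [620.5, -178.1, 19.6]
ee_rot: [0.008, 0.707, -0.008, 0.707]
contact_force: [1.0, 1.8, 1.1]
gripper_width: 37.5
```

drive_tool([
  [0,-1,0,0],
  [0,-1,0,0],
  [0,0,0,0],
  [0,0,0,0],
])

```text
clock: 49.82
position: [620.5, -178.3, 19.6]
ee_rot: [0.009, 0.707, -0.008, 0.707]
contact_force: [0.6, 9.0, 3.5]
gripper_width: 37.9
```

drive_tool([
  [0,-1,0,0],
  [0,0,0,0],
  [0,0,0,0],
  [0,2,0,0],
  [0,4,0,0],
  [0,4,0,0],
  [-20,0,0,0],
  [-35,0,0,0],
  [-35,0,0,0],
  [-35,0,0,0],
])

```text
clock: 50.65
position: [619.7, -171.3, 145.3]
ee_rot: [0.008, 0.708, -0.009, 0.706]
contact_force: [0.8, 0.3, 0.1]
gripper_width: 37.7
```

drive_tool([
  [-35,0,0,0],
  [-30,0,0,0],
  [0,0,0,0],
  [0,0,0,0],
])

```text
clock: 50.98
position: [621.2, -171.3, 212.0]
ee_rot: [0.008, 0.706, -0.009, 0.709]
contact_force: [0.4, -0.1, -1.3]
gripper_width: 37.7
```

Run:
```python
from h import *
a,s=snap('wrist','w12.png'); b,_=snap('top')
print(s['position'],psi(s))
b=cv2.resize(b[150:255,200:380],(560,326),interpolation=cv2.INTER_CUBIC)
cv2.imwrite('pics/mix12.png',cv2.resize(np.vstack([a[40:310],b])[:,:,::-1],None,fx=.98,fy=.98))
```

```text
[ 621.16612282 -171.34120749  211.9847324 ] -1.3695822905463002
```

View pics/mix12.png

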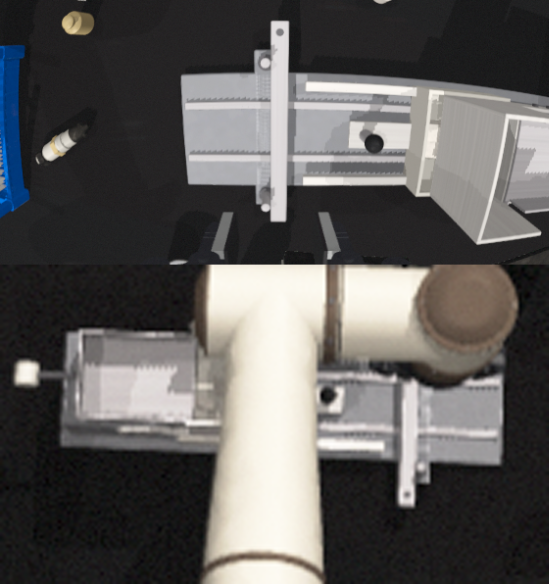

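The straightedge (column 279) lies against both pins again, at (265,62) and (265,207), and the pan is flat and empty. One last look down the spout to check the spacers.

drive_tool([
  [0,0,0,-7],
  [0,0,0,-7],
  [0,0,0,-7],
  [0,0,0,-7],
  [0,0,0,-7],
  [0,0,0,-7],
  [0,0,0,-7],
  [0,0,0,-7],
  [0,0,0,-7],
  [0,0,0,-7],
])

```text
clock: 51.92
position: [619.6, -170.9, 207.2]
ee_rot: [-0.399, 0.584, 0.401, 0.581]
contact_force: [-0.1, 1.1, 0.1]
gripper_width: 38.0
```

drive_tool([
  [0,0,0,-7],
  [0,0,0,-7],
  [0,0,0,-5],
  [0,0,30,0],
  [0,0,40,0],
  [0,0,40,0],
  [0,0,40,0],
  [0,0,40,0],
  [0,0,40,0],
  [0,0,40,0],
])

```text
clock: 52.75
position: [630.5, 100.4, 207.5]
ee_rot: [-0.489, 0.512, 0.49, 0.509]
contact_force: [1.1, 0.5, -0.2]
gripper_width: 38.3
```

drive_tool([
  [0,0,20,0],
  [0,0,0,0],
  [0,0,0,0],
])

```text
clock: 53.0
position: [631.5, 119.8, 207.4]
ee_rot: [-0.49, 0.511, 0.491, 0.508]
contact_force: [0.3, -0.3, -0.1]
gripper_width: 38.1
```

Run:
```python
from h import *
a,s=snap('wrist','w13.png'); print(s['position'],psi(s))
```

```text
[631.53755312 119.78778628 207.39691378] 87.78177394158193
```

View pics/w13.png

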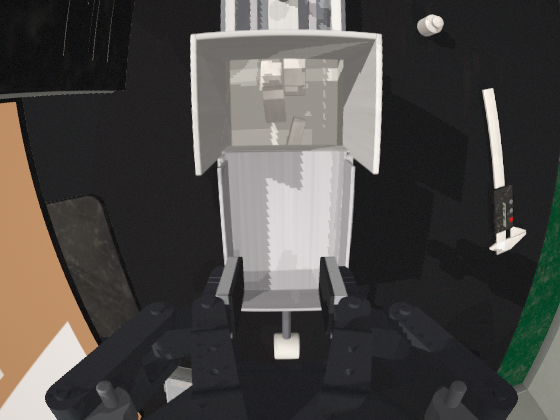

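The pan is empty and flat. Spacers lie in the box at about (270,70), (293,72), (275,103) and (297,130). I'll enlarge the picture to look for the fifth.

Run:
```python
import cv2,numpy as np
a=cv2.imread('pics/w13.png')[40:155,215:360].astype(float); a=np.clip((a-60)*1.5,0,255).astype(np.uint8)
cv2.imwrite('pics/c13.png',cv2.resize(a,None,fx=5,fy=5,interpolation=cv2.INTER_CUBIC))
```

```text
(no output)
```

View pics/c13.png

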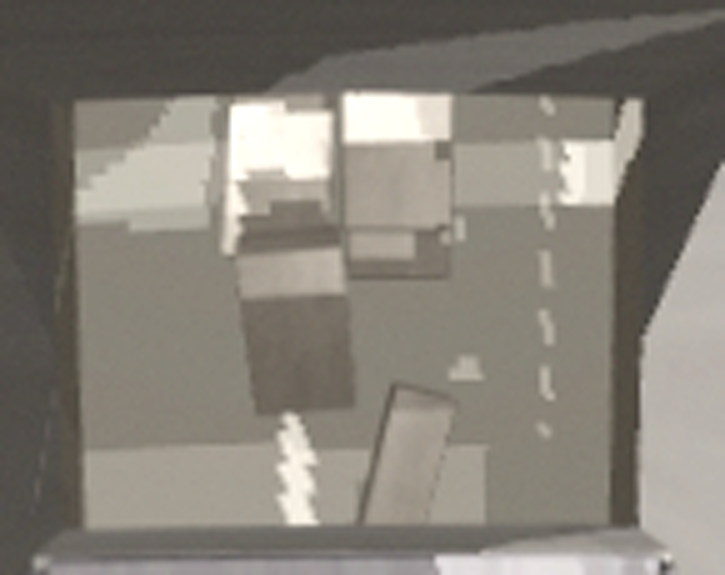

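```bash
python3 -c "
from bench import arm
print(arm.job_done(), arm.read_state()['clock'])"
```

```text
the job is handed in; nothing more can be done
the job is handed in; nothing more can be done
```

The job is handed in after about 53 s of robot time, and `job_done` reported no verdict. As far as the images show, every end condition is met.

- **Box:** I pushed it by its post until the end stop met it with about 13 N. It looked home in the pictures after that.
- **Straightedge:** I laid it across the rails and slid it against both pins. It was later knocked about 18 mm off while the pan was being filled and tipped. After lowering the pan I pushed it back until it met the pins with about 9 N. The last look shows it against both pins and parallel, roughly 10 mm off centre.
- **Spacers:** All five were present, placed in the pan and tipped together.
- **Pan:** The picture taken while it was up showed it empty. It is now down flat.

**Least certain:** In the last picture of the box, four spacers are clear. The fifth appears only as a partly hidden block under another, so that count is likely rather than certain. None were seen in the pan or on the worktop.

Neither calibration weight looked moved in any picture, but I did not measure their final positions.

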